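Unplug the sample cell and fit its cover

ROBOT

A 6-joint arm with a two-finger parallel gripper is mounted at the origin on a cart in front of the work surface, level with it; the furniture and walls round the work are solid. World frame = base frame: x ahead of the robot, y to its left, z up, the work surface at z = 0. Lengths are in m, angles in rad, forces in N, time in s.
With the tool pointing down it reaches from about 0.3 to 0.875 m from the base axis. Payload 6.4 kg.
Tool frame: the origin (TCP) lies on the mounting face of the last link; the fingertips stand 173 mm ahead of it and the grasp point (between the pads) lies 155 mm ahead of it (ctrl.grip_point_offset is the distance from the TCP to the grasp point, in m); z points along the fingers, y is the line along which they close (so a half turn about z gives the same grasp; the last joint's range is limited). The gripper opens to 85 mm and grips with 20 to 120 N. Pads are 22 mm wide; open, the fingers measure 114 mm over their backs; the gripper's body (76 mm by 85 mm) begins 54 mm behind the grasp point. The pads swing forward as they close: fully open they stand 13 mm farther back than shut.
Start: joints at [1.046, 0.181, 1.607, -0, 1.354, -0.206], TCP at [0.18, 0.546, 0.405] pointing down, gripper open.
Joint ranges: [-2.99, 2.99], [-0.89, 2.07], [0.3, 2.58], [-1.14, 4.28], [0, 2.63], [-3.12, 3.12]. Speed limits (rad/s): [2.57, 2.57, 3.01, 3.14, 3.14, 3.14].

INTERFACE

Orientations are given as a unit quaternion [w, x, y, z].
In Python, from bench import status, imaging, ctrl, models gives the robot as it stands.
- The arm moves only by the tool send_rows, never from a script. Its argument "commands" is a list that holds one entry, the list of rows, each a list of 6 numbers: the shift along the tool's x, y, z normalised to -1 to 1, where 1 is 3 cm, then the turn, a rotation vector about the tool's x, y, z normalised to -1 to 1, where 1 is 0.1 rad. A call has 1 to 8 rows; each row shifts and turns the commanded pose from where the row before left it, along the tool's axes as they then stand; what a row does not reach is not made up. A row lasts 1/12 s, in which the tool goes at most 41.7 mm and 7.16 degrees, less where a joint would pass 70% of its speed; a pose out of reach is approached as far as the arm can. A call with a number of a shift or a turn outside -1 to 1 is refused whole. A call with a gripper value outside its range is refused whole. "jaw" is the opening, from 0 (shut) to 1 (fully open), set as the call begins (left out, the last holds). The fingers move at their own pace and stop on an object; the grip force is fixed at half the most. Time passes only in rows, so rows that do not move let the fingers close. It gives the time, the measured TCP pose, the force, the opening and the grip force at its end, in the units of the state.
- status.get_obs(): the state, without advancing time (a new reading comes with each control period).
- imaging.camera(name): name is "scene" or "top" or "wrist"; returns a dict with "image" (480x640x3 uint8, blue, green, red), "depth" (480x640 float32, m along the optical axis (not along the pixel's ray), 0 where there is no reading), "mtx" (3x3 intrinsics, pixels), "pose" (4x4, takes a point from camera to world coordinates). Camera axes: x right, y down, z forward; pixel columns grow to the right and rows downward; lengths in m; the calibration is good to about 2 mm. A picture is of the moment at which its call begins.
- ctrl.hand_in(): hands the job in; it is judged then, once.
Trained networks look in a picture, given as the dict that the camera call returned (one of the last four; its "shot" number tells which), for a name from the list of things; names that differ only in an ending like _2 or _b are one class to them, and where a whole thing is asked for, a point or a joint stands for the part that bears it (a point fixed in the world has none). Each returns a list of dicts, best first, with "confidence" (0 to 1); they miss things now and then, are a little off and sometimes report something else, mostly with a low value. They report only what shows in the picture. A call takes as long as a camera call.
- models.recognise(picture, name): "centre" ([column, row] in pixels, amid what is visible of it).
- models.regions_of(picture, name): "region" (480x640 bool, what is visible of it) and "centre" ([column, row] in pixels, amid what is visible of it).
The state is a dict: "time_s": time; "q": joint angles; "dq": joint speeds; "joint_efforts": joint torques, N m; "eef_pos": TCP position; "eef_rot": TCP orientation; "wrist_force": force on the tool from outside, world axes, zero at the start; "torque": the same for the moment, N m; "opening": opening from 0.0 (shut) to 1.0 (fully open); "grasp_force": force on a finger pad.
Only numpy, scipy, OpenCV 4.12 (cv2) and the standard library are available. Lean on these libraries where they do the work, as an engineer would, in place of code of your own. Each camera call takes 0.05 s, during which the arm holds its last target. There are 200 camera calls.

TASK

The sample cell came with tight rubber-cheeked transit bungs in its ports. Work every bung loose by rocking it towards the lip side and away from it while pulling it straight up, until both its cheeks are squeezed in and it comes out, and put all bungs in the steel bin; then close the cell with its cover plate: hold the plate tilted, tuck its edge under the overhanging lip, and level it until it lies flat on the recess floor. Leave the lens tube, brass weight and iris where they are, and let go of everything.

Things in the scene. Friction and masses are not known exactly. Their poses are not given: they have to be found in the camera images.
- cell: fixed three-port sample cell, aluminium block 100 (x) x 190 (y) x 63 mm. Origin: centre of its underside; z up; +x points to the side with the overhanging lip (away from the robot). Three like ports in a row at x=0, y=-50, 0, +50 mm. Above them a shallow recess for the cover.
- port_floor (a point): centre of the middle port's floor, 5 mm over the cell's underside; axes as the cell's. Each port: a foot groove (along y, 13.4 mm wide, 7 deep) in the bottom, a cavity 46 mm wide in x, and 34 to 40 mm above this point a rigid mouth only 40.4 mm wide in x (26.4 in y).
- recess_floor (a point): centre of the recess floor plane over the middle port (45 mm over the cell's underside), axes as the cell's. The recess runs from x=-34.5 to 36.5, y=-81.5 to 81.5 mm. Front wall 7 mm high, side walls 11 mm (from the floor).
- lip_edge (a point): middle of the lower front edge of the overhanging lip: 26 mm in +x and 13 mm above recess_floor. The lip runs along y over the whole cell, is 5 mm thick and overhangs the recess by 10.5 mm; the recess goes on under it to the back wall.
- cover_mid (a point): cover plate, loose: flat aluminium slab 66 (x) x 158 (y) x 6 mm (same when turned half round) with an upright grip rib in the middle of its top, 14 thick (x) x 60 long (y), rising 46 mm above the slab (52 over all). 0.2 kg. Point: centre of the slab, 3 mm above its underside; z towards the rib.
- bung_bin: fixed open steel bin, outside 150 (x) x 220 (y) x 45 mm, walls and floor 4 mm; origin centre of its underside, z up.
- bung1_mid (a point): transit bung in the port at cell y=-50 mm (may be absent). Grey bar 22 (x) x 24 (y) x 96 mm long, z from foot to grip; lowest 20 mm: rounded foot 12 mm in x, standing in the groove; it pivots there about y, 6 mm above its end. Point: half-way up, 48 mm from both ends. Bare grip 40 to 96 mm above the foot's end. Rubber cheeks at +x and -x, 21 to 33 mm up, 45.4 mm over both. 0.09 kg.
- bung1_a (a joint): how far the +x cheek of bung1 is squeezed in, m: 0 = fully out, 0.0045 = limit. It catches flat under the port mouth, so a straight pull is blocked. Rocking the bung about its foot by 0.18 to 0.25 rad towards +x squeezes it in against the cavity wall; it moves stiffly (9 N) and stays. Both cheeks in by about 2.8 mm free the bung.
- bung1_b (a joint): how far the -x cheek of bung1 is squeezed in, m: 0 = fully out, 0.0045 = limit. It catches flat under the port mouth, so a straight pull is blocked. Rocking the bung about its foot by 0.18 to 0.25 rad towards -x squeezes it in against the cavity wall; it moves stiffly (9 N) and stays. Both cheeks in by about 2.8 mm free the bung.
- bung2_mid (a point): transit bung in the port at cell y=0 mm (may be absent). Grey bar 22 (x) x 24 (y) x 96 mm long, z from foot to grip; lowest 20 mm: rounded foot 12 mm in x, standing in the groove; it pivots there about y, 6 mm above its end. Point: half-way up, 48 mm from both ends. Bare grip 40 to 96 mm above the foot's end. Rubber cheeks at +x and -x, 21 to 33 mm up, 45.4 mm over both. 0.09 kg.
- bung2_a (a joint): how far the +x cheek of bung2 is squeezed in, m: 0 = fully out, 0.0045 = limit. It catches flat under the port mouth, so a straight pull is blocked. Rocking the bung about its foot by 0.18 to 0.25 rad towards +x squeezes it in against the cavity wall; it moves stiffly (9 N) and stays. Both cheeks in by about 2.8 mm free the bung.
- bung2_b (a joint): how far the -x cheek of bung2 is squeezed in, m: 0 = fully out, 0.0045 = limit. It catches flat under the port mouth, so a straight pull is blocked. Rocking the bung about its foot by 0.18 to 0.25 rad towards -x squeezes it in against the cavity wall; it moves stiffly (9 N) and stays. Both cheeks in by about 2.8 mm free the bung.
- bung3_mid (a point): transit bung in the port at cell y=50 mm (may be absent). Grey bar 22 (x) x 24 (y) x 96 mm long, z from foot to grip; lowest 20 mm: rounded foot 12 mm in x, standing in the groove; it pivots there about y, 6 mm above its end. Point: half-way up, 48 mm from both ends. Bare grip 40 to 96 mm above the foot's end. Rubber cheeks at +x and -x, 21 to 33 mm up, 45.4 mm over both. 0.09 kg.
- bung3_a (a joint): how far the +x cheek of bung3 is squeezed in, m: 0 = fully out, 0.0045 = limit. It catches flat under the port mouth, so a straight pull is blocked. Rocking the bung about its foot by 0.18 to 0.25 rad towards +x squeezes it in against the cavity wall; it moves stiffly (9 N) and stays. Both cheeks in by about 2.8 mm free the bung.
- bung3_b (a joint): how far the -x cheek of bung3 is squeezed in, m: 0 = fully out, 0.0045 = limit. It catches flat under the port mouth, so a straight pull is blocked. Rocking the bung about its foot by 0.18 to 0.25 rad towards -x squeezes it in against the cavity wall; it moves stiffly (9 N) and stays. Both cheeks in by about 2.8 mm free the bung.
- stand_top (a point): top of a fixed thin upright post (13 mm thick, reaching from the table to this point, 394 mm tall) with a 134 mm crossbar along y at 206 mm height, 22 mm nearer to the robot; part of the room, an obstacle to swing clear of.
- lens_tube: black lens tube lying down, 31x51x31 mm; bystander, to be left alone. Origin: centre of its underside.
- brass_weight: brass weight, 28 mm diameter, 47 mm tall; bystander, to be left alone. Origin: centre of its underside.
- iris: flat black iris with a lever, 36x52x8 mm; bystander, to be left alone. Origin: centre of its underside.

How it is judged:
On the way, in this order (a step that is already met when the one before it is completed fails the run):
1. every bung rocked loose, both its cheeks squeezed in, and lying in the bin (x of bung1_mid in the frame of bung_bin between -0.071 and 0.071 m and y of bung1_mid in the frame of bung_bin between -0.106 and 0.106 m and z of each of bung1_mid, bung2_mid, bung3_mid in the frame of bung_bin below 0.07 m and value of joint each of bung1_a, bung1_b, bung2_a, bung2_b, bung3_a, bung3_b above 0.0015 m and x of bung2_mid in the frame of bung_bin between -0.071 and 0.071 m and y of bung2_mid in the frame of bung_bin between -0.106 and 0.106 m and x of bung3_mid in the frame of bung_bin between -0.071 and 0.071 m and y of bung3_mid in the frame of bung_bin between -0.106 and 0.106 m), for 0.2 s.
2. the cover plate, tilted, has an edge tucked under the lip (angle between cover_mid's own z axis and vertical between 0.1 and 0.7 rad and angle between the y axis of cover_mid and the y axis of cell, either way round below 0.15 rad and x of cover_mid in the frame of cell between -0.004 and 0.02 m and z of cover_mid in the frame of cell below 0.07 m), for 0.05 s.
At the end, for the whole second after the job is handed in: Every bung lies inside the bin (its middle within the walls and below 70 mm over the bin's underside) with both cheeks squeezed in by more than 1.5 mm; the cover plate lies flat (within 0.05 rad) on the recess floor (within 3 mm) with its far edge under the lip; all at rest (all of step 1 and angle between cover_mid's own z axis and vertical below 0.05 rad and angle between the y axis of cover_mid and the y axis of cell, either way round below 0.06 rad and x of cover_mid in the frame of cell between -0.004 and 0.006 m and y of cover_mid in the frame of cell between -0.005 and 0.005 m and z of cover_mid in the frame of cell between 0.045 and 0.051 m and linear speed of cover below 0.02 m/s and linear speed of each of bung1, bung2, bung3 below 0.03 m/s); the robot touches nothing.
It fails at once if the lens_tube is moved more than 3 cm (distance of lens_tube from where it was at the start of the episode above 0.03 m).
It fails at once if the brass_weight is moved more than 3 cm (distance of brass_weight from where it was at the start of the episode above 0.03 m).
It fails at once if the iris is moved more than 3 cm (distance of iris from where it was at the start of the episode above 0.03 m).
Of bung1, bung2, bung3 only 2 to 3 are there at a start; the rules pass over those that are not, and their reading is None.
At some moment in a run one of cover may be knocked a few centimetres aside while the robot is not near it.
Once in a run the grip may slacken for a moment while it holds something.
It also fails if it takes over 210 s, if anything falls off the work surface, if the arm or the gripper's body presses on something with over 40 N, if the wrist force passes 120 N, or if a joint passes its speed limit or range.

## Working session

There is one attempt and no reset: what is moved stays moved. The work goes in short steps, Python scripts to look and compute and a tool call to move; the robot and the scene stay as the last step left them, time stands still between calls to the robot, and variables do not carry over. Pictures are saved under pics/ and viewed, at most 14 in all, crops included, and the job is handed in when it is done.

Besides the shell and the picture viewer there is one more tool, called after "Call:" as name([rows], argument=value, ...), one row to a line, values as JSON. send_rows: Moves the arm, as the interface text tells. Its arguments: {"type":"object","properties":{"commands":{"type":"array"},"jaw":{"type":"number"}},"required":["commands"]}

```bash
ls; mkdir -p pics; cat > h.py <<'E'
import numpy as np, cv2
from scipy.spatial.transform import Rotation as R
from bench import status, imaging, ctrl, models
def cloud(p):
    d=p["depth"];K=p["mtx"];v,u=np.indices(d.shape)
    c=np.stack([(u-K[0,2])/K[0,0]*d,(v-K[1,2])/K[1,1]*d,d],-1)
    T=np.array(p["pose"]);return c@T[:3,:3].T+T[:3,3]
def rot(q): return R.from_quat([q[1],q[2],q[3],q[0]])
E
python3 - <<'E'
from h import *
o=status.get_obs();print({k:np.round(v,3) for k,v in o.items()})
for n in("scene","top"):
    p=imaging.camera(n);cv2.imwrite(f"pics/{n}0.png",p["image"]);P=cloud(p);np.save(n+".npy",P)
    print(n,np.round(p["pose"],3).tolist())
    for t in("cell","cover_mid","bung_bin","bung1_mid","lens_tube","brass_weight","iris"):
        for r in models.regions_of(p,t)[:4]:
            m=r["region"]&(p["depth"]>0);q=P[m]
            print(t,round(r["confidence"],2),np.round(r["centre"]),m.sum(),np.round(np.median(q,0),3),np.round(np.percentile(q,[2,98],0),3).tolist())
E
```

```text
pics
{'time_s': np.float64(0.0), 'q': array([ 1.046,  0.182,  1.608, -0.   ,  1.354, -0.206]), 'dq': array([ 0.   ,  0.001,  0.001,  0.   , -0.002, -0.   ]), 'joint_efforts': array([-1.0000e-03, -4.4487e+01, -3.5134e+01, -0.0000e+00,  9.0000e-03,
       -0.0000e+00]), 'eef_pos': array([0.18 , 0.546, 0.404]), 'eef_rot': array([-0.   ,  0.159,  0.987, -0.001]), 'wrist_force': array([-0.712,  0.293,  0.161]), 'torque': array([-0.071, -0.019, -0.006]), 'grasp_force': np.float64(0.0), 'opening': np.float64(0.998)}
scene [[-0.909, -0.307, 0.283, 0.249], [-0.417, 0.693, -0.588, 0.688], [-0.015, -0.652, -0.758, 1.073], [0.0, 0.0, 0.0, 1.0]]
cover_mid 0.78 [383. 238.] 1040 [ 0.481 -0.216  0.005] [[0.448, -0.306, -0.0], [0.52, -0.153, 0.052]]
cover_mid 0.69 [344. 316.] 3234 [0.474 0.092 0.046] [[0.424, -0.013, 0.002], [0.538, 0.175, 0.064]]
bung_bin 0.75 [299. 427.] 8263 [0.46  0.353 0.003] [[0.372, 0.244, -0.001], [0.538, 0.457, 0.045]]
bung1_mid 0.75 [354. 290.] 261 [0.471 0.035 0.076] [[0.459, 0.018, 0.034], [0.491, 0.041, 0.102]]
lens_tube 0.63 [266. 297.] 248 [0.671 0.113 0.025] [[0.659, 
[... 444 characters left out ...]
]
cover_mid 0.82 [434. 286.] 1462 [ 0.485 -0.226  0.005] [[0.451, -0.304, -0.001], [0.522, -0.153, 0.053]]
bung_bin 0.87 [214. 298.] 5009 [0.456 0.363 0.004] [[0.377, 0.251, -0.002], [0.536, 0.469, 0.046]]
bung1_mid 0.48 [341. 292.] 145 [0.472 0.03  0.097] [[0.459, 0.018, 0.032], [0.495, 0.042, 0.104]]
bung1_mid 0.45 [215. 298.] 5094 [0.456 0.362 0.004] [[0.377, 0.249, -0.002], [0.536, 0.469, 0.046]]
lens_tube 0.48 [308. 219.] 206 [0.674 0.107 0.027] [[0.661, 0.084, 0.016], [0.691, 0.132, 0.033]]
brass_weight 0.51 [274. 224.] 113 [0.655 0.212 0.031] [[0.644, 0.2, -0.002], [0.678, 0.226, 0.049]]
iris 0.54 [434. 218.] 137 [ 0.67  -0.22   0.006] [[0.654, -0.236, -0.002], [0.687, -0.204, 0.012]]
```

View pics/scene0.png

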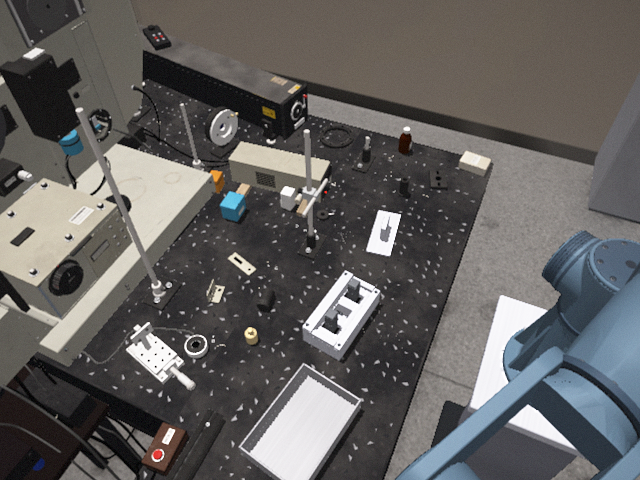

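View pics/top0.png

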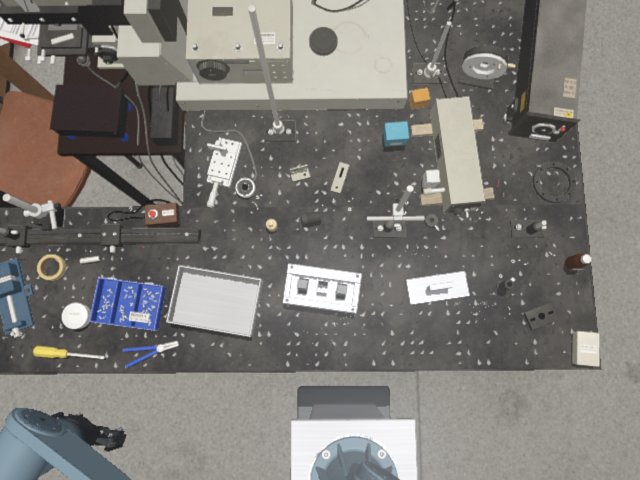

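```bash
python3 - <<'E'
from h import *
for n in("scene","top"):
    P=np.load(n+".npy").reshape(-1,3)
    b=lambda x0,x1,y0,y1,z0,z1:P[(P[:,0]>x0)&(P[:,0]<x1)&(P[:,1]>y0)&(P[:,1]<y1)&(P[:,2]>z0)&(P[:,2]<z1)]
    def rp(t,q):
        if len(q)<8: print(n,t,len(q));return
        r=cv2.minAreaRect(q[:,:2].astype(np.float32));print(n,t,len(q),np.round(np.median(q,0),3),np.round(r[0],4),np.round(r[1],4),round(r[2],1))
    rp("lip",b(.49,.56,-.05,.22,.058,.072))
    rp("celltop",b(.40,.56,-.05,.22,.044,.072))
    rp("bungs",b(.41,.52,-.02,.18,.092,.115))
    for y in(.03,.08,.13): rp("bung%g"%y,b(.41,.52,y-.02,y+.02,.092,.115))
    rp("rib",b(.42,.55,-.32,-.14,.044,.06)); rp("slab",b(.42,.55,-.32,-.14,.003,.010))
    rp("bin",b(.35,.56,.22,.49,.040,.05))
    rp("post",b(.1,1,-.5,.6,.25,.40))
    rp("bar",b(.1,1,-.4,.4,.18,.22))
E
```

```text
scene lip 694 [0.52  0.08  0.062] [0.5059 0.0732] [0.1901 0.054 ] 82.4
scene celltop 2095 [0.482 0.088 0.053] [0.4817 0.0755] [0.1951 0.1015] 81.9
scene bungs 208 [0.482 0.116 0.099] [0.4821 0.0771] [0.1247 0.0231] 81.7
scene bung0.03 95 [0.474 0.028 0.099] [0.4749 0.028 ] [0.0253 0.0231] 82.2
scene bung0.08 0
scene bung0.13 113 [0.489 0.128 0.099] [0.4893 0.1256] [0.0254 0.0233] 85.2
scene rib 96 [ 0.484 -0.228  0.05 ] [ 0.4844 -0.2308] [0.0147 0.0614] 8.0
scene slab 713 [ 0.479 -0.214  0.005] [ 0.4883 -0.2305] [0.1763 0.115 ] 87.7
scene bin 695 [0.466 0.352 0.043] [0.4542 0.355 ] [0.2213 0.151 ] 79.9
scene post 978 [ 0.647 -0.     0.33 ] [0.586  0.0184] [0.9553 0.281 ] 17.8
scene bar 771 [0.929 0.198 0.208] [0.8045 0.1114] [0.6494 0.0903] 50.0
top lip 664 [0.521 0.077 0.062] [0.5164 0.0748] [0.19   0.0545] 88.6
top celltop 1954 [0.487 0.077 0.053] [0.4835 0.0787] [0.19   0.1004] 81.6
top bungs 185 [0.483 0.115 0.1  ] [0.4828 0.0785] [0.1249 0.0227] 81.0
top bung0.03 92 [0.475 0.03  0.099] [0.4754 0.0291] [0.025  0.0219] 81.2
top bung0.08 0
top bung0.13 93 [0.49  0.127 0.1  ] [0.4907 0.128 ] [0.0249 0.0225] 80.0
top rib 131 [ 0.486 -0.229  0.051] [ 0.4863 -0.2282] [0.0153 0.0603] 7.8
top slab 1064 [ 0.485 -0.225  0.005] [ 0.4858 -0.2293] [0.1782 0.1278] 89.7
top bin 434 [0.456 0.36  0.044] [0.4553 0.3579] [0.2215 0.1502] 79.8
top post 1633 [0.175 0.484 0.341] [0.4709 0.1463] [0.6299 0.88  ] 66.9
top bar 569 [ 0.644 -0.069  0.21 ] [0.8069 0.1112] [0.6472 0.0916] 49.5
```

The scene view shows two bungs in the cell, in the ports at y=±50 (around px 333,322 and 353,288). The bin is at (299,427), the cover at (383,235) and the post at (309,190). In the top view the cell is at (322,290), the bin at (215,298) and the cover at (437,288). Heights and sizes agree with what was given.

Call:
send_rows([
  [[0,0,0,0,0,1],[0,0,0,0,0,1],[0,0,0,0,0,1],[0,0,0,0,0,1],[0,0,0,0,0,1],[0,0,0,0,0,1],[0,0,0,0,0,1],[0,0,0,0,0,1]],
], jaw=1)

```text
time_s: 1.47
eef_pos: [0.1802, 0.546, 0.4047]
eef_rot: [-0.0, 0.533, 0.846, 0.0]
wrist_force: [-0.7, 0.8, -0.4]
opening: 0.998
grasp_force: 0.0
```

Call:
send_rows([
  [[0,0,0,0,0,1],[0,0,0,0,0,1],[0,0,0,0,0,1],[0,0,0,0,0,1],[0,0,0,0,0,1],[0,0,0,0,0,1],[0,0,0,0,0,0],[0,0,0,0,0,0]],
])

```text
time_s: 2.13
eef_pos: [0.1802, 0.5461, 0.4047]
eef_rot: [0.0, 0.756, 0.654, 0.0]
wrist_force: [-0.2, -0.1, -0.2]
opening: 0.999
grasp_force: 0.0
```

```bash
cat >> h.py <<'E'
YAW=-0.148
def tgt(yaw,tilt=0):  # tool y along world yaw, z down; tilt about cell/cover y axis leaning tool's back (-z) towards +x by tilt
    y=np.array([np.cos(yaw),np.sin(yaw),0]);z=np.array([0,0,-1.]);x=np.cross(y,z)
    B=R.from_matrix(np.stack([x,y,z],1));return R.from_rotvec(x*tilt)*B
def go(gp,yaw,tilt=0,off=None):
    """delta (tool units) to bring grasp point to gp with given yaw"""
    off=off or ctrl.grip_point_offset
    o=status.get_obs();A=rot(o["eef_rot"]);p=np.array(o["eef_pos"]);T=tgt(yaw,tilt)
    t=np.array(gp)-T.as_matrix()[:,2]*off
    print("t",round(float(o["time_s"]),2),"gp",np.round(p+A.as_matrix()[:,2]*off,4),"open",round(float(o["opening"]),3),"gf",round(float(o["grasp_force"]),1),"F",np.round(o["wrist_force"],1))
    print("shift units",np.round(A.inv().apply(t-p)/.03,3),"turn units",np.round((A.inv()*T).as_rotvec()/.1,3))
E
python3 -c "
from h import *
go([.4905,.1275,.249],YAW)
P=np.load('scene.npy').reshape(-1,3)
q=P[(P[:,0]>.58)&(P[:,0]<.72)&(P[:,1]>-.2)&(P[:,1]<.05)&(P[:,2]>.1)]
s=q[q[:,2]>.24];print('post',np.percentile(s,[2,50,98],0).round(3));s=q[(q[:,2]<.225)&(q[:,2]>.19)];print(np.percentile(s,[2,50,98],0).round(3))"
```

```text
t 2.13 gp [0.1802 0.5461 0.25  ] open 0.999 gf 0.0 F [-0.2 -0.1 -0.2]
shift units [-12.311  12.251   0.033] turn units [ 0.   -0.    0.03]
post [[ 0.641 -0.106  0.244]
 [ 0.646 -0.098  0.326]
 [ 0.654 -0.094  0.393]]
[[ 0.623 -0.158  0.197]
 [ 0.633 -0.094  0.21 ]
 [ 0.673 -0.032  0.223]]
```

Call:
send_rows([
  [[-0.77,0.766,0,0,0,0],[-0.77,0.766,0,0,0,0],[-0.77,0.766,0,0,0,0],[-0.77,0.766,0,0,0,0],[-0.77,0.766,0,0,0,0],[-0.77,0.766,0,0,0,0],[-0.77,0.766,0,0,0,0],[-0.77,0.766,0,0,0,0]],
])

```text
time_s: 2.8
eef_pos: [0.3354, 0.3348, 0.4049]
eef_rot: [0.0, 0.756, 0.654, 0.0]
wrist_force: [0.5, -0.1, -0.4]
opening: 1.003
grasp_force: 0.0
```

Call:
send_rows([
  [[-0.77,0.766,0,0,0,0],[-0.77,0.766,0,0,0,0],[-0.77,0.766,0,0,0,0],[-0.77,0.766,0,0,0,0],[-0.77,0.766,0,0,0,0],[-0.77,0.766,0,0,0,0],[-0.77,0.766,0,0,0,0],[-0.77,0.766,0,0,0,0]],
])

```text
time_s: 3.47
eef_pos: [0.4901, 0.1247, 0.4049]
eef_rot: [0.0, 0.756, 0.654, 0.0]
wrist_force: [0.3, 0.5, -0.1]
opening: 1.001
grasp_force: 0.0
```

```bash
python3 - <<'E'
from h import *
go([.4905,.1275,.088],YAW)
p=imaging.camera("wrist");cv2.imwrite("pics/w1.png",p["image"]);P=cloud(p).reshape(-1,3)
for y in(.03,.08,.13):
    q=P[(P[:,2]>.092)&(P[:,2]<.11)&(abs(P[:,1]-y)<.025)&(P[:,0]>.44)&(P[:,0]<.53)]
    if len(q)>20: r=cv2.minAreaRect(q[:,:2].astype(np.float32));print(len(q),np.median(q[:,2]),r)
E
```

```text
t 3.47 gp [0.4902 0.1248 0.2502] open 1.001 gf 0.0 F [ 0.3  0.5 -0.1]
shift units [ 9.200e-02 -3.000e-03  5.407e+00] turn units [ 0.006 -0.002  0.032]
758 0.09966653106942697 ((0.4753436744213104, 0.02841106802225113), (0.02547357603907585, 0.02283339761197567), 82.30731201171875)
925 0.09983312507700781 ((0.4900284707546234, 0.12658044695854187), (0.025146886706352234, 0.02315567247569561), 81.04400634765625)
```

View pics/w1.png

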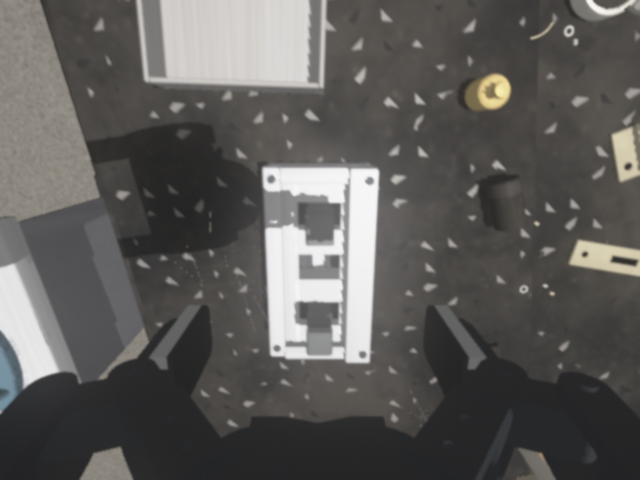

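The wrist view shows the bungs at (319,222) and (319,340), with the lip on the right (+x). The middle port is empty.

Call:
send_rows([
  [[0.06,-0.01,0.9,0,0,0.03],[0,0,0.9,0,0,0],[0,0,0.9,0,0,0],[0,0,0.9,0,0,0],[0,0,0.9,0,0,0],[0,0,0.87,0,0,0],[0,0,0,0,0,0],[0,0,0,0,0,0]],
])

```text
time_s: 4.18
eef_pos: [0.4887, 0.1282, 0.2427]
eef_rot: [-0.001, 0.758, 0.652, -0.001]
wrist_force: [0.0, -0.2, 1.6]
opening: 1.002
grasp_force: 0.0
```

Call:
send_rows([
  [[0,0,0,0,0,0],[0,0,0,0,0,0],[0,0,0,0,0,0],[0,0,0,0,0,0],[0,0,0,0,0,0],[0,0,0,0,0,0],[0,0,0,0,0,0],[0,0,0,0,0,0]],
], jaw=0)

```text
time_s: 4.85
eef_pos: [0.49, 0.1281, 0.2446]
eef_rot: [0.001, 0.758, 0.652, 0.001]
wrist_force: [0.6, -0.9, 5.4]
opening: 0.243
grasp_force: 59.7
```

```bash
python3 - <<'E'
from h import *
go([.4900,.1267,.088],YAW)
E
```

```text
t 4.85 gp [0.4904 0.1281 0.0899] open 0.243 gf 59.7 F [ 0.6 -0.9  5.4]
shift units [-0.046  0.005  0.063] turn units [ 0.024 -0.004 -0.03 ]
```

Call:
send_rows([
  [[0,0.39,0.01,0.5,0,0],[0,0.39,0.01,0.5,0,0],[0,0.39,0.01,0.5,0,0],[0,0.39,0.01,0.5,0,0],[0,0.08,0,0.1,0,0],[0,0,0,0,0,0],[0,0,0,0,0,0],[0,0,0,0,0,0]],
])

```text
time_s: 5.52
eef_pos: [0.5381, 0.1209, 0.2396]
eef_rot: [-0.08, 0.754, 0.648, -0.068]
wrist_force: [-0.8, 0.2, 10.3]
opening: 0.244
grasp_force: 60.5
```

```bash
python3 - <<'E'
from h import *
go([.4900,.1267,.088],YAW,0)
E
```

```text
t 5.52 gp [0.5062 0.1258 0.0883] open 0.244 gf 60.5 F [-0.8  0.2 10.3]
shift units [-0.049 -1.6    0.235] turn units [-2.098 -0.008 -0.03 ]
```

Call:
send_rows([
  [[0,-0.41,0,-0.53,0,0],[0,-0.41,0,-0.53,0,0],[0,-0.41,0,-0.53,0,0],[0,-0.41,0,-0.53,0,0],[0,-0.41,0.01,-0.53,0,0],[0,-0.41,0.01,-0.53,0,0],[0,-0.41,0.01,-0.53,0,0],[0,-0.41,0.01,-0.53,0,0]],
])

```text
time_s: 6.18
eef_pos: [0.4416, 0.1354, 0.2405]
eef_rot: [0.083, 0.754, 0.648, 0.072]
wrist_force: [4.5, -1.4, 0.8]
opening: 0.247
grasp_force: 60.0
```

Call:
send_rows([
  [[0,0,0,0,0,0],[0,0,0,0,0,0]],
])

```text
time_s: 6.35
eef_pos: [0.4416, 0.1355, 0.2403]
eef_rot: [0.082, 0.754, 0.648, 0.071]
wrist_force: [4.6, -0.1, -2.0]
opening: 0.247
grasp_force: 60.0
```

```bash
python3 - <<'E'
from h import *
go([.4900,.1267,.088],YAW,0)
E
```

```text
t 6.35 gp [0.4746 0.1306 0.0892] open 0.247 gf 60.0 F [ 4.6 -0.1 -2. ]
shift units [-0.048  1.618  0.275] turn units [ 2.171e+00 -2.000e-03 -2.400e-02]
```

Call:
send_rows([
  [[0,0.42,0,0.54,0,0],[0,0.42,0,0.54,0,0],[0,0.42,0,0.54,0,0],[0,0.42,0,0.55,0,0],[0,0,-0.1,0,0,0],[0,0,-0.1,0,0,0],[0,0,-0.1,0,0,0],[0,0,-0.1,0,0,0]],
])

```text
time_s: 7.02
eef_pos: [0.4897, 0.1281, 0.2582]
eef_rot: [-0.001, 0.758, 0.652, -0.001]
wrist_force: [1.3, -0.9, -1.5]
opening: 0.246
grasp_force: 60.6
```

Call:
send_rows([
  [[0,0,-0.1,0,0,0],[0,0,-0.1,0,0,0],[0,0,-0.1,0,0,0],[0,0,0,0,0,0]],
])

```text
time_s: 7.35
eef_pos: [0.4905, 0.1281, 0.2681]
eef_rot: [-0.001, 0.758, 0.652, -0.001]
wrist_force: [-0.1, -0.3, -1.5]
opening: 0.245
grasp_force: 60.7
```

```bash
python3 - <<'E'
from h import *
go([.4900,.1267,.088],YAW,0)
E
```

```text
t 7.35 gp [0.4901 0.1281 0.1134] open 0.245 gf 60.7 F [-0.1 -0.3 -1.5]
shift units [-0.047 -0.006  0.845] turn units [-0.021 -0.002 -0.028]
```

Call:
send_rows([
  [[0,0,-0.9,0,0,0],[0,0,-0.9,0,0,0],[0,0,-0.9,0,0,0],[0,0,-0.9,0,0,0],[0.5,-0.12,0,0,0,0],[0.9,-0.23,0,0,0,0],[0.9,-0.23,0,0,0,0],[0.9,-0.23,0,0,0,0]],
])

```text
time_s: 8.02
eef_pos: [0.4809, 0.2273, 0.3756]
eef_rot: [-0.001, 0.759, 0.651, -0.001]
wrist_force: [1.3, -1.0, -1.3]
opening: 0.245
grasp_force: 60.8
```

Call:
send_rows([
  [[0.9,-0.23,0,0,0,0],[0.9,-0.23,0,0,0,0],[0.9,-0.23,0,0,0,0],[0.9,-0.23,0,0,0,0],[0.9,-0.23,0,0,0,0],[0.9,-0.23,0,0,0,0],[0.43,-0.1,0,0,0,0],[0,0,0,0,0,0]],
])

```text
time_s: 8.68
eef_pos: [0.4628, 0.4083, 0.3751]
eef_rot: [-0.001, 0.757, 0.653, -0.001]
wrist_force: [0.4, -0.8, -1.4]
opening: 0.247
grasp_force: 60.8
```

```bash
python3 - <<'E'
from h import *
go([.4635,.406,.094],YAW,0)
p=imaging.camera("scene");cv2.imwrite("pics/s1.png",cv2.resize(p["image"][200:480,200:520],None,fx=2,fy=2))
E
```

```text
t 8.68 gp [0.4623 0.4084 0.2204] open 0.247 gf 60.8 F [ 0.4 -0.8 -1.4]
shift units [-0.073  0.05   4.214] turn units [-0.036 -0.003  0.001]
```

View pics/s1.png

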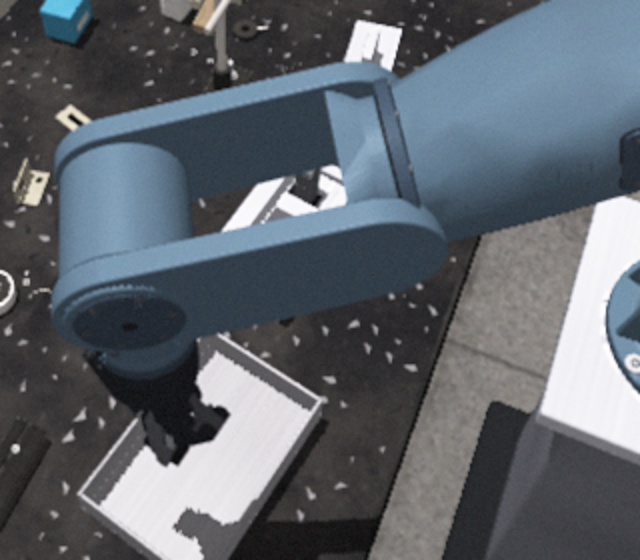

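The gripper is over the bin at about (175,440) in the crop and still holds the bung; the opening of 0.247 agrees. Next I lower it and let go.

Call:
send_rows([
  [[0,0,0.8,0,0,0],[0,0,0.8,0,0,0],[0,0,0.8,0,0,0],[0,0,0.8,0,0,0],[0,0,0.6,0,0,0],[0,0,0.4,0,0,0],[0,0,0,0,0,0],[0,0,0,0,0,0]],
])

```text
time_s: 9.4
eef_pos: [0.4636, 0.4053, 0.2494]
eef_rot: [-0.001, 0.759, 0.651, -0.002]
wrist_force: [0.2, -0.2, -0.7]
opening: 0.242
grasp_force: 60.7
```

Call:
send_rows([
  [[0,0,0,0,0,0],[0,0,0,0,0,0],[0,0,0,0,0,0],[0,0,0,0,0,0],[0,0,-0.5,0,0,0],[0,0,-0.9,0,0,0],[0,0,-0.9,0,0,0],[0,0,-0.9,0,0,0]],
], jaw=1)

```text
time_s: 10.07
eef_pos: [0.4634, 0.406, 0.3469]
eef_rot: [-0.001, 0.758, 0.652, -0.001]
wrist_force: [0.9, 0.2, -0.3]
opening: 1.0
grasp_force: 0.0
```

Call:
send_rows([
  [[0,0,-0.9,0,0,0],[0,0,-0.9,0,0,0],[-0.9,0.2,0,0,0,0],[-0.9,0.2,0,0,0,0],[-0.9,0.2,0,0,0,0],[-0.9,0.2,0,0,0,0],[-0.9,0.2,0,0,0,0],[-0.9,0.2,0,0,0,0]],
])

```text
time_s: 10.73
eef_pos: [0.4748, 0.2393, 0.4001]
eef_rot: [-0.001, 0.758, 0.652, -0.0]
wrist_force: [0.2, -0.4, 0.3]
opening: 1.003
grasp_force: 0.0
```

Call:
send_rows([
  [[-0.9,0.2,0,0,0,0],[-0.9,0.2,0,0,0,0],[-0.9,0.2,0,0,0,0],[-0.9,0.2,0,0,0,0],[-0.9,0.1,0,0,0,0],[-0.9,0.1,0,0,0,0],[-0.9,0.1,0,0,0,0],[0,0,0,0,0,0]],
])

```text
time_s: 11.4
eef_pos: [0.4792, 0.0453, 0.3999]
eef_rot: [0.0, 0.76, 0.65, -0.001]
wrist_force: [-0.4, -1.2, 0.9]
opening: 1.005
grasp_force: 0.0
```

```bash
python3 - <<'E'
from h import *
go([.4753,.0285,.088],YAW,0)
p=imaging.camera("top");cv2.imwrite("pics/t1.png",cv2.resize(p["image"][200:400,130:490],None,fx=2,fy=2))
p=imaging.camera("wrist");P=cloud(p).reshape(-1,3)
q=P[(P[:,2]>.092)&(P[:,2]<.11)&(abs(P[:,1]-.03)<.03)&(P[:,0]>.44)&(P[:,0]<.53)]
r=cv2.minAreaRect(q[:,:2].astype(np.float32));print(len(q),np.median(q[:,2]),r)
E
```

```text
t 11.4 gp [0.4789 0.045  0.2452] open 1.005 gf 0.0 F [-0.4 -1.2  0.9]
shift units [-0.562 -0.035  5.243] turn units [-0.015  0.018 -0.063]
903 0.0998036716494598 ((0.47533077001571655, 0.02786475606262684), (0.02551589161157608, 0.023115990683436394), 81.2267837524414)
```

View pics/t1.png

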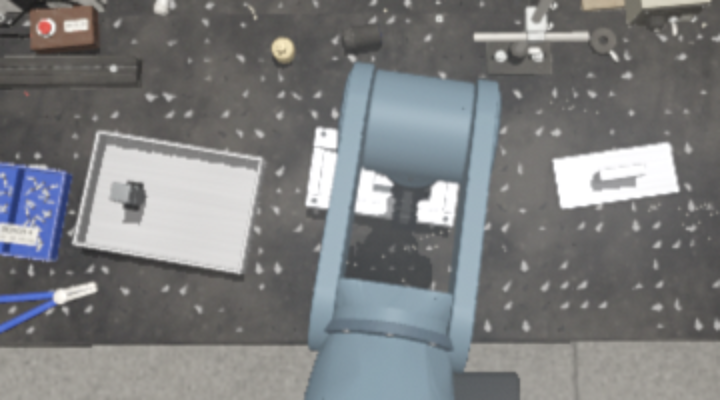

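Bung 3 stands in the bin at (127,192). On to bung 1.

Call:
send_rows([
  [[-0.57,-0.03,0.7,0,0,-0.05],[0,0,0.9,0,0,0],[0,0,0.9,0,0,0],[0,0,0.9,0,0,0],[0,0,0.9,0,0,0],[0,0,0.9,0,0,0],[0,0,0,0,0,0],[0,0,0,0,0,0]],
])

```text
time_s: 12.17
eef_pos: [0.4747, 0.033, 0.2425]
eef_rot: [-0.003, 0.756, 0.654, -0.002]
wrist_force: [1.0, -0.2, 0.3]
opening: 0.997
grasp_force: 0.0
```

Call:
send_rows([
  [[0,0,0,0,0,0],[0,0,0,0,0,0],[0,0,0,0,0,0],[0,0,0,0,0,0],[0,0,0,0,0,0],[0,0,0,0,0,0],[0,0,0,0,0,0],[0,0,0,0,0,0]],
], jaw=0)

```text
time_s: 12.83
eef_pos: [0.4761, 0.0317, 0.2443]
eef_rot: [-0.0, 0.757, 0.654, -0.0]
wrist_force: [0.9, 0.9, 6.1]
opening: 0.248
grasp_force: 59.0
```

```bash
python3 - <<'E'
from h import *
go([.4753,.0280,.088],YAW,0)
E
```

```text
t 12.83 gp [0.4761 0.0317 0.0896] open 0.248 gf 59.0 F [0.9 0.9 6.1]
shift units [-0.127 -0.008  0.054] turn units [-0.002 -0.     0.018]
```

Call:
send_rows([
  [[0,0.39,0.01,0.5,0,0],[0,0.39,0.01,0.5,0,0],[0,0.39,0.01,0.5,0,0],[0,0.39,0.01,0.5,0,0],[0,0.08,0,0.1,0,0],[0,0,0,0,0,0],[0,0,0,0,0,0],[0,0,0,0,0,0]],
])

```text
time_s: 13.5
eef_pos: [0.5243, 0.0247, 0.2391]
eef_rot: [-0.08, 0.753, 0.65, -0.069]
wrist_force: [0.8, -0.1, 9.3]
opening: 0.246
grasp_force: 60.9
```

Call:
send_rows([
  [[0,-0.41,0,-0.53,0,0],[0,-0.41,0,-0.53,0,0],[0,-0.41,0,-0.53,0,0],[0,-0.41,0,-0.53,0,0],[0,-0.41,0.01,-0.53,0,0],[0,-0.41,0.01,-0.53,0,0],[0,-0.41,0.01,-0.53,0,0],[0,-0.41,0.01,-0.53,0,0]],
])

```text
time_s: 14.17
eef_pos: [0.4277, 0.0388, 0.2405]
eef_rot: [0.082, 0.752, 0.65, 0.071]
wrist_force: [4.7, -0.9, 2.3]
opening: 0.244
grasp_force: 59.9
```

Call:
send_rows([
  [[0,0,0,0,0,0],[0,0,0,0,0,0]],
])

```text
time_s: 14.33
eef_pos: [0.4276, 0.0388, 0.2403]
eef_rot: [0.081, 0.753, 0.65, 0.07]
wrist_force: [6.0, 0.7, -2.3]
opening: 0.247
grasp_force: 59.9
```

```bash
python3 - <<'E'
from h import *
go([.4753,.0280,.088],YAW,0)
E
```

```text
t 14.33 gp [0.4602 0.034  0.0891] open 0.247 gf 59.9 F [ 6.   0.7 -2.3]
shift units [-0.126  1.605  0.267] turn units [ 2.148e+00 -1.000e-03  1.700e-02]
```

Call:
send_rows([
  [[0,0.42,0,0.54,0,0],[0,0.42,0,0.54,0,0],[0,0.42,0,0.54,0,0],[0,0.42,0,0.53,0,0],[0,0,-0.1,0,0,0],[0,0,-0.1,0,0,0],[0,0,-0.1,0,0,0],[0,0,-0.1,0,0,0]],
])

```text
time_s: 15.0
eef_pos: [0.4756, 0.032, 0.2579]
eef_rot: [-0.002, 0.757, 0.654, -0.001]
wrist_force: [0.2, -0.4, -1.6]
opening: 0.244
grasp_force: 60.3
```

Call:
send_rows([
  [[0,0,-0.1,0,0,0],[0,0,-0.1,0,0,0],[0,0,-0.1,0,0,0],[0,0,0,0,0,0]],
])

```text
time_s: 15.33
eef_pos: [0.4765, 0.0318, 0.2678]
eef_rot: [-0.001, 0.757, 0.654, -0.001]
wrist_force: [0.0, -0.5, -0.6]
opening: 0.249
grasp_force: 60.4
```

```bash
python3 - <<'E'
from h import *
go([.4753,.0280,.088],YAW,0)
E
```

```text
t 15.33 gp [0.4761 0.0318 0.1131] open 0.249 gf 60.4 F [ 0.  -0.5 -0.6]
shift units [-0.131 -0.019  0.836] turn units [-0.029  0.     0.021]
```

Call:
send_rows([
  [[0,0,-0.9,0,0,0],[0,0,-0.9,0,0,0],[0,0,-0.9,0,0,0],[0,0,-0.9,0,0,0],[0.5,-0.12,-0.3,0,0,0],[0.9,-0.23,0,0,0,0],[0.9,-0.23,0,0,0,0],[0.9,-0.23,0,0,0,0]],
])

```text
time_s: 16.0
eef_pos: [0.4665, 0.131, 0.3845]
eef_rot: [-0.001, 0.757, 0.653, -0.001]
wrist_force: [0.4, 0.2, -0.7]
opening: 0.248
grasp_force: 60.5
```

Call:
send_rows([
  [[0.9,-0.23,0,0,0,0],[0.9,-0.23,0,0,0,0],[0.9,-0.23,0,0,0,0],[0.9,-0.23,0,0,0,0],[0.9,-0.23,0,0,0,0],[0.9,-0.23,0,0,0,0],[0.33,-0.15,0,0,0,0],[0,0,0,0,0,0]],
])

```text
time_s: 16.67
eef_pos: [0.4455, 0.3088, 0.384]
eef_rot: [-0.002, 0.756, 0.655, -0.002]
wrist_force: [-0.4, -0.5, -1.7]
opening: 0.248
grasp_force: 60.4
```

```bash
python3 - <<'E'
from h import *
go([.446,.307,.095],YAW,0)
E
```

```text
t 16.67 gp [0.4448 0.3089 0.2293] open 0.248 gf 60.4 F [-0.4 -0.5 -1.7]
shift units [-0.056  0.045  4.476] turn units [-0.048 -0.001  0.052]
```

Call:
send_rows([
  [[0,0,0.9,0,0,0],[0,0,0.9,0,0,0],[0,0,0.8,0,0,0],[0,0,0.8,0,0,0],[0,0,0.6,0,0,0],[0,0,0.4,0,0,0],[0,0,0,0,0,0],[0,0,0,0,0,0]],
])

```text
time_s: 17.33
eef_pos: [0.4462, 0.3063, 0.2522]
eef_rot: [-0.002, 0.757, 0.653, -0.002]
wrist_force: [0.6, -0.5, 0.4]
opening: 0.244
grasp_force: 60.4
```

Call:
send_rows([
  [[0,0,0,0,0,0],[0,0,0,0,0,0],[0,0,0,0,0,0],[0,0,0,0,0,0],[0,0,-0.5,0,0,0],[0,0,-0.9,0,0,0],[0,0,-0.9,0,0,0],[0,0,-0.9,0,0,0]],
], jaw=1)

```text
time_s: 18.0
eef_pos: [0.4462, 0.3069, 0.3496]
eef_rot: [-0.002, 0.757, 0.654, -0.001]
wrist_force: [0.4, -0.5, 0.1]
opening: 0.999
grasp_force: 0.0
```

Call:
send_rows([
  [[0,0,-0.9,0,0,0],[0,0,-0.9,0,0,0],[-0.9,0.2,0,0,0,0],[-0.9,0.2,0,0,0,0],[-0.9,0.2,0,0,0,0],[-0.9,0.2,0,0,0,0],[-0.9,0.2,0,0,0,0],[-0.9,0.2,0,0,0,0]],
])

```text
time_s: 18.67
eef_pos: [0.4584, 0.1403, 0.4028]
eef_rot: [-0.001, 0.757, 0.654, -0.001]
wrist_force: [0.5, 0.2, -0.8]
opening: 1.001
grasp_force: 0.0
```

Call:
send_rows([
  [[-0.9,0.2,0,0,0,0],[-0.9,0.2,0,0,0,0],[-0.9,0.2,0,0,0,0],[-0.9,0.2,0,0,0,0],[-0.9,0.2,0,0,0,0],[-0.9,0.2,0,0,0,0],[-0.9,0.2,0,0,0,0],[0,0,0,0,0,0]],
])

```text
time_s: 19.33
eef_pos: [0.473, -0.0554, 0.4027]
eef_rot: [-0.0, 0.758, 0.652, -0.002]
wrist_force: [-0.3, -0.6, -0.3]
opening: 0.998
grasp_force: 0.0
```

```bash
python3 - <<'E'
from h import *
p=imaging.camera("top");cv2.imwrite("pics/t2.png",cv2.resize(p["image"][200:400,130:490],None,fx=2,fy=2))
P=cloud(p);q=P.reshape(-1,3);q=q[(q[:,0]>.42)&(q[:,0]<.57)&(q[:,1]>-.35)&(q[:,1]<-.12)]
s=q[(q[:,2]>.044)&(q[:,2]<.06)];print("rib",len(s),np.median(s[:,2]),cv2.minAreaRect(s[:,:2].astype(np.float32)))
q=P.reshape(-1,3);q=q[(q[:,0]>.39)&(q[:,0]<.52)&(q[:,1]>.26)&(q[:,1]<.46)&(q[:,2]>.02)];print("bin content",len(q),q[:,2].max(),np.histogram(q[:,1],8),np.histogram(q[:,2],8))
go([.486,-.229,.25],.136)
E
```

```text
rib 88 0.05043282300737295 ((0.48791447281837463, -0.23769918084144592), (0.015216905623674393, 0.042219631373882294), 9.622368812561035)
bin content 598 0.10810776496177477 (array([ 46, 250,  17,   0,   0, 163,  61,  61]), array([0.26002693, 0.28500959, 0.30999226, 0.33497493, 0.35995759,
       0.38494026, 0.40992292, 0.43490559, 0.45988825])) (array([ 54, 171, 125,  74,  62,  11,  32,  69]), array([0.0204431 , 0.03140119, 0.04235927, 0.05331735, 0.06427543,
       0.07523352, 0.0861916 , 0.09714968, 0.10810776]))
t 19.38 gp [ 0.4723 -0.0537  0.2478] open 1.001 gf 0.0 F [-0.2  0.8 -0. ]
shift units [-5.713  1.306 -0.073] turn units [-3.000e-02  2.000e-03 -2.856e+00]
```

View pics/t2.png

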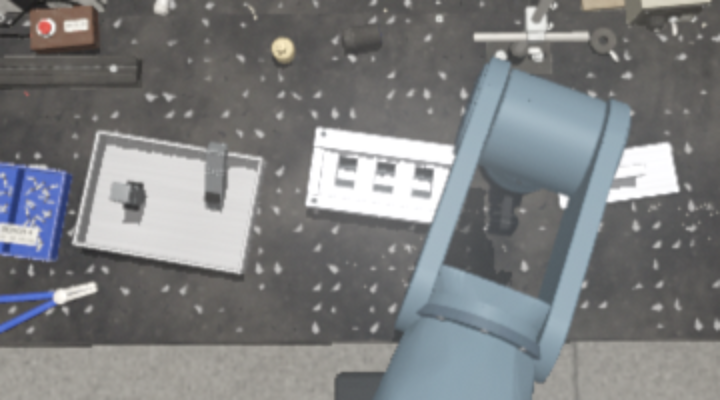

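Bung 1 leans against the far wall of the bin at (215,172), with its middle inside. The cover shows at (640,172).

Call:
send_rows([
  [[-0.8,0.18,0,0,0,0],[-0.8,0.18,0,0,0,0],[-0.8,0.18,0,0,0,0],[-0.8,0.18,0,0,0,0],[-0.8,0.18,0,0,0,0],[-0.8,0.18,0,0,0,0],[-0.8,0.18,0,0,0,0],[0,0,0,0,0,-0.95]],
])

```text
time_s: 20.05
eef_pos: [0.486, -0.226, 0.4022]
eef_rot: [-0.001, 0.726, 0.688, -0.002]
wrist_force: [-1.0, 0.4, 0.4]
opening: 1.001
grasp_force: 0.0
```

Call:
send_rows([
  [[0,0,0,0,0,-0.95],[0,0,0,0,0,-0.95],[0,0,0,0,0,0],[0,0,0,0,0,0]],
])

```text
time_s: 20.38
eef_pos: [0.4859, -0.2226, 0.402]
eef_rot: [-0.002, 0.657, 0.754, -0.001]
wrist_force: [-0.7, -1.1, -0.5]
opening: 1.003
grasp_force: 0.0
```

```bash
cat > cov.py <<'E'
from h import *
p=imaging.camera("wrist");P=cloud(p).reshape(-1,3)
q=P[(P[:,2]>.044)&(P[:,2]<.06)&(P[:,0]>.40)&(P[:,0]<.60)&(P[:,1]>-.36)&(P[:,1]<-.1)]
r=cv2.minAreaRect(q[:,:2].astype(np.float32));print(len(q),np.median(q[:,2]),r)
s=P[(P[:,2]>.003)&(P[:,2]<.012)&(P[:,0]>.43)&(P[:,0]<.55)&(P[:,1]>-.33)&(P[:,1]<-.13)];print(len(s),cv2.minAreaRect(s[:,:2].astype(np.float32)))
go([*r[0],.036],.136)
cv2.imwrite("pics/w2.png",p["image"])
E
python3 cov.py
```

```text
1000 0.05092583430941322 ((0.48586949706077576, -0.2297043800354004), (0.015020144172012806, 0.05972088500857353), 8.110166549682617)
8478 ((0.4859462380409241, -0.23027169704437256), (0.06609991937875748, 0.15688908100128174), 8.005969047546387)
t 20.43 gp [ 0.4853 -0.2226  0.2473] open 0.994 gf 0.0 F [ 0.1  0.8 -0.2]
shift units [-2.410e-01 -7.000e-03  7.044e+00] turn units [-0.035 -0.01   0.01 ]
```

Call:
send_rows([
  [[0.83,0.106,0,0,0,0.35],[0.83,0.11,0,0,0,0],[0.83,0.11,0,0,0,0],[0.83,0.11,0,0,0,0],[0.83,0.11,0,0,0,0],[0.83,0.11,0,0,0,0],[0.83,0.11,0,0,0,0],[0.83,0.11,0,0,0,0]],
])

```text
time_s: 21.1
eef_pos: [0.49, -0.0209, 0.4022]
eef_rot: [-0.001, 0.67, 0.742, -0.001]
wrist_force: [0.5, -0.3, -0.2]
opening: 0.999
grasp_force: 0.0
```

Call:
send_rows([
  [[0.83,0.11,0,0,0,0],[0.83,0.11,0,0,0,0],[0.83,0.11,0,0,0,0],[0,0,0,0,0,0.85],[0,0,0,0,0,0.85],[0,0,0,0,0,0.85],[0,0,0,0,0,0],[0,0,0,0,0,0]],
])

```text
time_s: 21.77
eef_pos: [0.4922, 0.0532, 0.4021]
eef_rot: [-0.001, 0.758, 0.652, -0.001]
wrist_force: [0.6, -0.4, 0.2]
opening: 1.0
grasp_force: 0.0
```

```bash
cat > cell.py <<'E'
from h import *
p=imaging.camera("wrist");Pm=cloud(p);P=Pm.reshape(-1,3)
cv2.imwrite("pics/w3.png",p["image"]);np.save("w3.npy",Pm)
b=P[(P[:,2]>.040)&(P[:,2]<.075)&(P[:,0]>.40)&(P[:,0]<.57)&(P[:,1]>-.06)&(P[:,1]<.22)]
r=cv2.minAreaRect(b[:,:2].astype(np.float32));print(r)
go([.4827,.0777,.25],YAW)
for c in [np.array([.4827,.0777])]:
  for yaw in(-.148,):
    d=P[:,:2]-c;u=d[:,0]*np.cos(yaw)+d[:,1]*np.sin(yaw);v=-d[:,0]*np.sin(yaw)+d[:,1]*np.cos(yaw);z=P[:,2]
    for x0 in(-31,-26,22): # profiles along y near the ends
        print("x",x0)
        for s in(-1,1):
            for e in range(74,100,2):
                m=(abs(u*1e3-x0)<2)&(abs(v*1e3*s-e)<1);print(s*e,np.round(np.median(z[m])*1e3,1) if m.any() else None,end="; ")
            print()
    for y0 in(-70,-25,25,70):
        print("y",y0,[(e,round(float(np.median(z[m])*1e3),1)) for e in list(range(-54,-28,2))+list(range(20,56,2)) for m in[(abs(v*1e3-y0)<3)&(abs(u*1e3-e)<1)] if m.any()])
E
python3 cell.py
```

```text
((0.4825538396835327, 0.07752959430217743), (0.18995201587677002, 0.10027612000703812), 81.73099517822266)
t 21.82 gp [0.4917 0.0531 0.2473] open 1.0 gf 0.0 F [-0.1 -0.4 -0.4]
shift units [ 0.767 -0.437 -0.087] turn units [-0.038 -0.001 -0.012]
x -31
-74 44.1; -76 44.7; -78 44.1; -80 44.3; -82 50.6; -84 54.8; -86 55.1; -88 54.9; -90 55.5; -92 55.1; -94 55.3; -96 None; -98 None; 
74 44.6; 76 44.5; 78 44.3; 80 45.0; 82 54.6; 84 54.9; 86 55.6; 88 55.5; 90 55.2; 92 55.5; 94 54.7; 96 None; 98 None; 
x -26
-74 44.3; -76 43.7; -78 43.9; -80 44.6; -82 50.0; -84 54.5; -86 55.1; -88 55.3; -90 55.3; -92 55.2; -94 55.0; -96 53.6; -98 None; 
74 44.2; 76 44.3; 78 44.4; 80 44.7; 82 54.8; 84 55.4; 86 55.6; 88 54.9; 90 55.5; 92 55.0; 94 54.3; 96 None; 98 None; 
x 22
-74 43.7; -76 43.8; -78 44.0; -80 44.2; -82 50.8; -84 54.9; -86 55.2; -88 54.7; -90 54.6; -92 54.8; -94 55.3; -96 53.8; -98 None; 
74 43.5; 76 43.8; 78 44.3; 80 43.6; 82 54.2; 84 55.0; 86 55.3; 88 54.7; 90 55.2; 92 55.5; 94 54.7; 96 None; 98 None; 
y -70 [(-50, 50.9), (-48, 50.9), (-46, 50.7), (-44, 51.5), (-42, 51.1), (-40, 50.6), (-38, 
[... 636 characters left out ...]
5.6), (54, 261.3)]
y 25 [(-50, 50.4), (-48, 51.0), (-46, 51.3), (-44, 51.0), (-42, 51.0), (-40, 51.0), (-38, 51.5), (-36, 51.2), (-34, 45.2), (-32, 44.2), (-30, 44.1), (20, 44.3), (22, 44.3), (24, 44.3), (26, 59.9), (28, 62.3), (30, 62.2), (32, 62.0), (34, 62.2), (36, 61.9), (38, 62.3), (40, 62.4), (42, 61.8), (44, 62.3), (46, 61.8), (48, 62.1), (50, 61.9)]
y 70 [(-50, 50.8), (-48, 51.4), (-46, 50.8), (-44, 51.2), (-42, 51.2), (-40, 51.0), (-38, 51.3), (-36, 50.7), (-34, 45.0), (-32, 44.1), (-30, 44.2), (20, 44.1), (22, 44.3), (24, 44.0), (26, 52.7), (28, 62.2), (30, 62.0), (32, 62.5), (34, 62.2), (36, 61.8), (38, 62.0), (40, 62.2), (42, 61.9), (44, 62.0), (46, 62.3), (48, 62.2), (50, 61.5)]
```

View pics/w3.png

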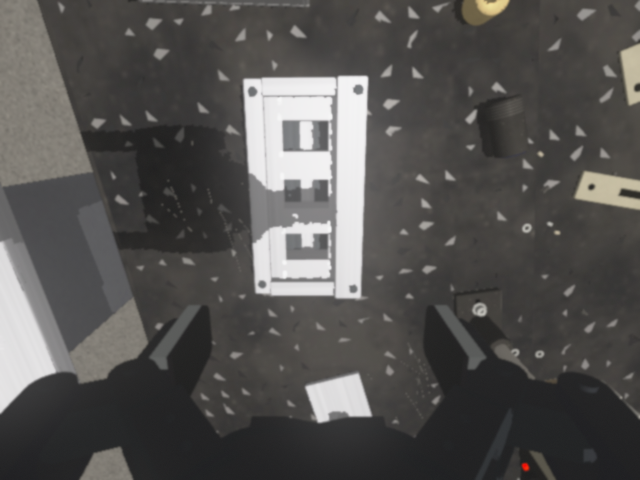

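The recess is clear and all three ports are empty. The cell centre of (0.4826, 0.0773) agrees with the wall profile. The cover is still at (340,395). Back to it.

Call:
send_rows([
  [[-0.78,0.1,0,0,0,0],[-0.78,0.1,0,0,0,0],[-0.78,0.1,0,0,0,0],[-0.78,0.1,0,0,0,0],[-0.78,0.1,0,0,0,0],[-0.78,0.1,0,0,0,0],[-0.78,0.1,0,0,0,0],[-0.78,0.1,0,0,0,0]],
])

```text
time_s: 22.48
eef_pos: [0.4877, -0.1371, 0.4019]
eef_rot: [-0.001, 0.758, 0.652, -0.001]
wrist_force: [-0.0, 0.7, -0.1]
opening: 0.997
grasp_force: 0.0
```

Call:
send_rows([
  [[-0.78,0.1,0,0,0,0],[-0.78,0.1,0,0,0,0],[-0.78,0.1,0,0,0,0],[-0.5,0.1,0,0,0,-0.95],[0,0,0,0,0,-0.95],[0,0,0,0,0,-0.95],[0,0,0,0,0,0],[0,0,0,0,0,0]],
])

```text
time_s: 23.15
eef_pos: [0.4868, -0.2221, 0.4017]
eef_rot: [-0.002, 0.659, 0.752, -0.001]
wrist_force: [-0.9, 0.2, 0.3]
opening: 0.999
grasp_force: 0.0
```

```bash
sed -i 's/,.036\],.136/,.040],np.radians(r[2])/' cov.py; python3 cov.py
```

```text
1019 0.050875418862094235 ((0.4857746958732605, -0.22989484667778015), (0.015055851079523563, 0.06002498045563698), 7.907851696014404)
8484 ((0.48593324422836304, -0.2303318977355957), (0.06608930975198746, 0.15813980996608734), 7.977772235870361)
t 23.2 gp [ 0.4863 -0.2218  0.2471] open 0.999 gf 0.0 F [-0.7 -0.1 -0.8]
shift units [-0.267 -0.045  6.903] turn units [-0.038 -0.011 -0.064]
```

Call:
send_rows([
  [[-0.27,-0.04,0.9,-0.03,0,-0.06],[0,0,1,0,0,0],[0,0,1,0,0,0],[0,0,1,0,0,0],[0,0,1,0,0,0],[0,0,0.9,0,0,0],[0,0,0.7,0,0,0],[0,0,0.4,0,0,0]],
])

```text
time_s: 23.87
eef_pos: [0.4857, -0.2289, 0.1921]
eef_rot: [-0.003, 0.656, 0.754, -0.0]
wrist_force: [-1.1, 0.9, 0.2]
opening: 1.001
grasp_force: 0.0
```

Call:
send_rows([
  [[0,0,0,0,0,0],[0,0,0,0,0,0],[0,0,0,0,0,0]],
])

```text
time_s: 24.12
eef_pos: [0.4873, -0.2304, 0.1963]
eef_rot: [0.001, 0.656, 0.755, 0.0]
wrist_force: [1.5, -0.4, 0.0]
opening: 0.996
grasp_force: 0.0
```

```bash
python3 - <<'E'
from h import *
go([.4858,-.2300,.040],.139)
E
```

```text
t 24.12 gp [ 0.4874 -0.2305  0.0416] open 0.996 gf 0.0 F [ 1.5 -0.4  0. ]
shift units [ 0.019 -0.048  0.052] turn units [0.009 0.006 0.007]
```

Call:
send_rows([
  [[0,-0.05,0.05,0,0,0],[0,0,0,0,0,0],[0,0,0,0,0,0],[0,0,0,0,0,0],[0,0,0,0,0,0],[0,0,0,0,0,0],[0,0,0,0,0,0],[0,0,0,0,0,0]],
], jaw=0)

```text
time_s: 24.78
eef_pos: [0.4853, -0.2303, 0.1937]
eef_rot: [-0.0, 0.656, 0.755, 0.0]
wrist_force: [-0.2, 0.2, 4.9]
opening: 0.16
grasp_force: 59.7
```

Call:
send_rows([
  [[0,0,-0.1,0,0,0],[0,0,-0.3,0,0,0],[0,0,-0.8,0,0,0],[0,0,-0.8,0,0,0],[0,0,-0.8,0,0,0],[0,0,-0.8,0,0,0],[0,0,-0.4,0,0,0],[0,0,0,0,0,0]],
])

```text
time_s: 25.45
eef_pos: [0.486, -0.2309, 0.3166]
eef_rot: [0.002, 0.656, 0.755, 0.0]
wrist_force: [0.6, -1.0, -1.3]
opening: 0.155
grasp_force: 58.9
```

```bash
python3 - <<'E'
from h import *
go([.4826,.0773,.17],-.1455)
p=imaging.camera("scene");cv2.imwrite("pics/s2.png",cv2.resize(p["image"][150:400,250:500],None,fx=2,fy=2))
E
```

```text
t 25.45 gp [ 0.4866 -0.2313  0.1619] open 0.155 gf 58.9 F [ 0.6 -1.  -1.3]
shift units [10.186  1.323 -0.297] turn units [0.037 0.027 2.856]
```

View pics/s2.png

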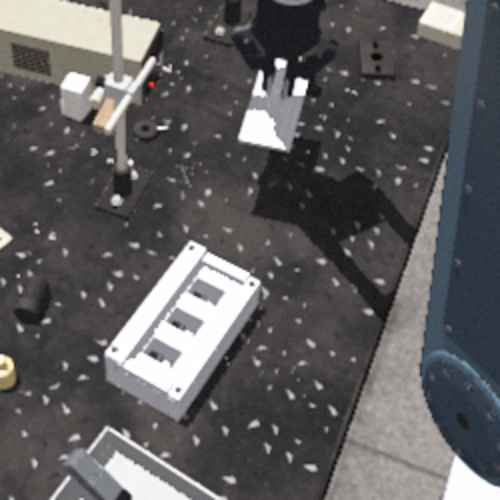

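The cover is held level at (275,115) in the crop and the cell is empty. I carry the cover over.

Call:
send_rows([
  [[0.4,0.05,-0.05,0,0,0],[0.8,0.1,-0.05,0,0,0],[0.8,0.1,-0.05,0,0,0],[0.8,0.1,-0.05,0,0,0],[0.8,0.1,-0.05,0,0,0],[0.8,0.1,-0.05,0,0,0],[0.8,0.1,0,0,0,0],[0.8,0.1,0,0,0,0]],
])

```text
time_s: 26.17
eef_pos: [0.4811, -0.0469, 0.3204]
eef_rot: [-0.003, 0.656, 0.755, -0.001]
wrist_force: [1.0, -0.1, -2.2]
opening: 0.156
grasp_force: 58.9
```

Call:
send_rows([
  [[0.8,0.1,0,0,0,0],[0.8,0.1,0,0,0,0],[0.8,0.1,0,0,0,0],[0.8,0.1,0,0,0,0],[0.8,0.1,0,0,0,0],[0.6,0.1,0,0,0,0],[0.2,0.05,0,0,0,0.5],[0,0,0,0,0,0.6]],
])

```text
time_s: 26.83
eef_pos: [0.4801, 0.0987, 0.3204]
eef_rot: [-0.003, 0.696, 0.718, -0.001]
wrist_force: [0.5, -0.1, -1.3]
opening: 0.151
grasp_force: 58.9
```

Call:
send_rows([
  [[0,0,0,0,0,0.6],[0,0,0,0,0,0.6],[0,0,0,0,0,0.55],[0,0,0,0.5,0,0],[0,0,0,0.5,0,0],[0,0,0,0.5,0,0],[0,0,0,0.5,0,0],[0,0,0,0.5,0,0]],
])

```text
time_s: 27.5
eef_pos: [0.4804, 0.097, 0.3206]
eef_rot: [-0.097, 0.75, 0.649, -0.084]
wrist_force: [0.1, 0.5, -2.4]
opening: 0.152
grasp_force: 58.9
```

```bash
cat > place.py <<'E'
from h import *
import sys
C=np.array([.4826,.0773]);CY=-.1455
G=float(sys.argv[4]) if len(sys.argv)>4 else 39.
def corner_go(xf,zf,th):
    c,s=np.cos(th),np.sin(th)
    x=xf-33*c+G*s; z=45+zf+33*s+G*c
    w=C+x*1e-3*np.array([np.cos(CY),np.sin(CY)])
    go([*w,z*1e-3],CY,th)
o=status.get_obs();A=rot(o["eef_rot"]).as_matrix()
# present corner in cell frame, present tilt
z=A[:,2];u=np.array([np.cos(CY),np.sin(CY),0]);v=np.array([-np.sin(CY),np.cos(CY),0])
p=np.array(o["eef_pos"])+z*ctrl.grip_point_offset+z*G*1e-3+A[:,1]*.033-np.array([*C,0])
print("corner x,y,z(over floor) mm",np.round([p@u*1e3,p@v*1e3,p[2]*1e3-45],1),"tilt",np.round(np.arcsin(-A[2,1]),3),"yawerr",np.round(np.arctan2(A[:,1]@v,A[:,1]@u),3))
corner_go(*map(float,sys.argv[1:4]))
E
python3 place.py 14 38 0.25
```

```text
corner x,y,z(over floor) mm [-22.5  19.3  79.8] tilt 0.257 yawerr 0.001
t 27.5 gp [0.4414 0.1028 0.171 ] open 0.152 gf 58.9 F [ 0.1  0.5 -2.4]
shift units [-0.641  1.482  1.047] turn units [-0.075 -0.003  0.007]
```

Call:
send_rows([
  [[-0.16,0.37,0.26,-0.04,0,0],[-0.16,0.37,0.26,-0.04,0,0],[-0.16,0.37,0.26,0,0,0],[-0.16,0.37,0.26,0,0,0],[0,0,0,0,0,0],[0,0,0,0,0,0]],
])

```text
time_s: 28.0
eef_pos: [0.5128, 0.0727, 0.2794]
eef_rot: [-0.094, 0.751, 0.649, -0.081]
wrist_force: [0.1, 0.8, -2.3]
opening: 0.154
grasp_force: 59.0
```

```bash
python3 place.py 14 8 0.25; python3 - <<'E'
from h import *
C=np.array([.4826,.0773,.045]);CY=-.1455
u=np.array([np.cos(CY),np.sin(CY),0]);v=np.array([-np.sin(CY),np.cos(CY),0])
p=imaging.camera("wrist");cv2.imwrite("pics/w4.png",p["image"])
o=status.get_obs();A=rot(o["eef_rot"]).as_matrix();gp=np.array(o["eef_pos"])+A[:,2]*ctrl.grip_point_offset
P=cloud(p);L=((P-gp)@A)*1e3 # tool frame
m=(abs(L[...,2]-33)<3)&(abs(L[...,1])<40)&(abs(L[...,0])<95)&(p["depth"]>0)
q=L[m];print(m.sum(),np.percentile(q,[0.5,50,99.5],0).round(1))
if m.sum()>100: print(cv2.minAreaRect(q[:,:2].astype(np.float32)))
# plane fit
Aa=np.c_[q[:,:2],np.ones(len(q))];print("plane",np.linalg.lstsq(Aa,q[:,2],rcond=None)[0].round(4))
E
```

```text
corner x,y,z(over floor) mm [15.  -0.1 38.6] tilt 0.248 yawerr 0.0
t 28.0 gp [0.4752 0.0783 0.1295] open 0.154 gf 59.0 F [ 0.1  0.8 -2.3]
shift units [0.006 0.232 0.994] turn units [ 0.02  -0.007  0.002]
23176 [[-65.1 -33.9  33.3]
 [ 43.3  -1.7  35.1]
 [ 77.6  31.1  36. ]]
((3.3788070678710938, -1.3603744506835938), (65.89842987060547, 148.47369384765625), 89.92446899414062)
plane [3.00000e-04 1.20000e-03 3.49954e+01]
```

View pics/w4.png

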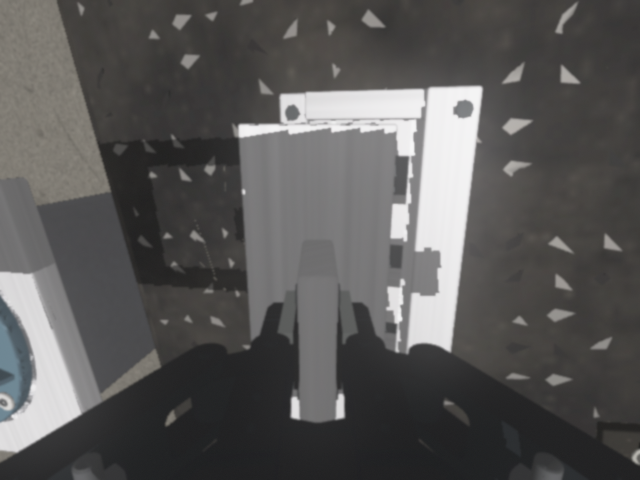

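```bash
python3 - <<'E'
from h import *
C=np.array([.4826,.0773,.045]);CY=-.1455
u=np.array([np.cos(CY),np.sin(CY),0]);v=np.array([-np.sin(CY),np.cos(CY),0])
p=imaging.camera("wrist");P=(cloud(p)-C)*1e3;ok=p["depth"]>0
U,V,Z=P@u,P@v,P[...,2]
def edge(name,m,val,lo=True):
    q=val[m&ok];print(name,len(q),np.percentile(q,[.5,2,50,98,99.5]).round(1))
edge("side block top V (81.5..95)",(abs(Z-10)<2.5)&(abs(U)<20)&(V>70)&(V<105),V)
edge("lip top U (26..50)",(abs(Z-17.5)<2)&(abs(V-50)<30)&(U>15)&(U<60),U)
o=status.get_obs();A=rot(o["eef_rot"]).as_matrix();gp=np.array(o["eef_pos"])+A[:,2]*ctrl.grip_point_offset
L=((cloud(p)-gp)@A)*1e3;pl=(abs(L[...,2]-35)<2)&(abs(L[...,1])<38)
edge("plate V end",pl&(L[...,1]>0)&(L[...,1]<25)&(V>60),V)
edge("plate U",pl&(V>30)&(V<70),U); edge("plate Ly",pl&(V>30)&(V<70),L[...,1])
E
```

```text
side block top V (81.5..95) 2314 [81.3 81.4 88.1 94.5 94.8]
lip top U (26..50) 6264 [26.1 26.4 38.  49.2 49.7]
plate V end 2665 [60.1 60.2 69.2 77.9 78. ]
plate U 13930 [-48.3 -47.2 -16.8  13.8  14.8]
plate Ly 13930 [-34.  -33.   -1.7  29.9  31. ]
```

```bash
python3 place.py 15.5 7 0.25 40
```

```text
corner x,y,z(over floor) mm [15.6  0.2 39. ] tilt 0.245 yawerr 0.001
t 28.1 gp [0.476  0.0784 0.1308] open 0.158 gf 59.0 F [-0.5  0.8 -1.8]
shift units [-0.003  0.288  1.031] turn units [ 0.049 -0.007  0.01 ]
```

Call:
send_rows([
  [[0.03,0.07,0.26,0.03,0,0],[0,0.07,0.26,0,0,0],[0,0.07,0.26,0,0,0],[0,0.07,0.25,0,0,0],[0,0,0,0,0,0],[0,0,0,0,0,0]],
])

```text
time_s: 28.6
eef_pos: [0.5143, 0.0732, 0.2487]
eef_rot: [-0.094, 0.751, 0.649, -0.081]
wrist_force: [0.4, 0.2, -2.3]
opening: 0.161
grasp_force: 59.1
```

```bash
python3 place.py 35.5 2 0.25 40
```

```text
corner x,y,z(over floor) mm [16.1  0.7  6.8] tilt 0.248 yawerr 0.001
t 28.6 gp [0.4767 0.0788 0.0987] open 0.161 gf 59.1 F [ 0.4  0.2 -2.3]
shift units [-0.019  0.679 -0.004] turn units [ 0.021 -0.006  0.007]
```

Aligned and clear of the lip. Next I slide in along the plate's plane.

Call:
send_rows([
  [[0,0.12,0,0,0,0],[0,0.14,0,0,0,0],[0,0.14,0,0,0,0],[0,0.14,0,0,0,0],[0,0.12,0,0,0,0],[0,0,0,0,0,0],[0,0,0,0,0,0]],
])

```text
time_s: 29.18
eef_pos: [0.5338, 0.0703, 0.2445]
eef_rot: [-0.093, 0.751, 0.649, -0.08]
wrist_force: [0.2, 1.0, -1.8]
opening: 0.154
grasp_force: 59.3
```

```bash
python3 place.py 35.5 1 0.0 40
```

```text
corner x,y,z(over floor) mm [36.2  0.7  2.6] tilt 0.246 yawerr 0.001
t 29.18 gp [0.4965 0.0759 0.0945] open 0.154 gf 59.3 F [ 0.2  1.  -1.8]
shift units [-0.017 -1.558  0.522] turn units [-2.463 -0.008  0.005]
```

Call:
send_rows([
  [[0,-0.32,0.063,-0.49,0,0],[0,-0.32,0.063,-0.49,0,0],[0,-0.32,0.063,-0.49,0,0],[0,-0.32,0.063,-0.49,0,0],[0,-0.32,0.063,-0.49,0,0],[0,0,0,0,0,0],[0,0,0,0,0,0]],
])

```text
time_s: 29.77
eef_pos: [0.4851, 0.0776, 0.2427]
eef_rot: [-0.001, 0.756, 0.654, -0.0]
wrist_force: [0.3, 0.3, -1.8]
opening: 0.155
grasp_force: 59.6
```

```bash
python3 place.py 35 0 0.0 40
```

```text
corner x,y,z(over floor) mm [35.   0.8  2.9] tilt 0.002 yawerr 0.001
t 29.77 gp [0.4848 0.0777 0.088 ] open 0.155 gf 59.6 F [ 0.3  0.3 -1.8]
shift units [-0.02  -0.014  0.099] turn units [-0.02  -0.009  0.008]
```

Call:
send_rows([
  [[0,0,0.04,0,0,0],[0,0,0.04,0,0,0],[0,0,0.03,0,0,0],[0,0,0,0,0,0],[0,0,0,0,0,0]],
])

```text
time_s: 30.18
eef_pos: [0.4856, 0.0773, 0.2389]
eef_rot: [-0.001, 0.757, 0.654, -0.0]
wrist_force: [-0.7, -0.3, -1.4]
opening: 0.155
grasp_force: 59.6
```

```bash
python3 place.py 35 0 0.0 40
```

```text
corner x,y,z(over floor) mm [35.7  0.6 -0.8] tilt 0.002 yawerr 0.0
t 30.18 gp [0.4854 0.0775 0.0842] open 0.155 gf 59.6 F [-0.7 -0.3 -1.4]
shift units [-0.016 -0.033 -0.026] turn units [-0.017 -0.008  0.003]
```

Call:
send_rows([
  [[0,-0.02,0.02,0,0,0],[0,0,0.02,0,0,0],[0,0,0,0,0,0],[0,0,0,0,0,0]],
])

```text
time_s: 30.52
eef_pos: [0.4852, 0.0774, 0.2387]
eef_rot: [-0.0, 0.756, 0.654, 0.0]
wrist_force: [-0.5, -1.4, 4.9]
opening: 0.158
grasp_force: 60.8
```

Call:
send_rows([
  [[0,0,0,0,0,0],[0,0,0,0,0,0],[0,0,0,0,0,0],[0,0,0,0,0,0],[0,0,0,0,0,0],[0,0,-0.3,0,0,0],[0,0,-0.8,0,0,0],[0,0,-0.8,0,0,0]],
], jaw=1)

```text
time_s: 31.18
eef_pos: [0.4843, 0.0775, 0.2951]
eef_rot: [-0.002, 0.756, 0.654, -0.001]
wrist_force: [1.6, 0.3, 0.3]
opening: 1.001
grasp_force: 0.0
```

Call:
send_rows([
  [[0,0,-0.9,0,0,0],[0,0,-0.9,0,0,0],[0,0,-0.9,0,0,0],[0,0,-0.9,0,0,0],[-0.8,0,0,0,0,0],[0,0,0,0,0,0],[0,0,0,0,0,0]],
])

```text
time_s: 31.77
eef_pos: [0.4813, 0.0532, 0.4037]
eef_rot: [-0.0, 0.757, 0.653, 0.0]
wrist_force: [0.3, 0.9, 0.1]
opening: 1.001
grasp_force: 0.0
```

```bash
python3 - <<'E'
from h import *
C=np.array([.4826,.0773,0]);CY=-.1455
u=np.array([np.cos(CY),np.sin(CY),0]);v=np.array([-np.sin(CY),np.cos(CY),0])
p=imaging.camera("wrist");cv2.imwrite("pics/w5.png",p["image"]);P=(cloud(p)-C)*1e3;ok=p["depth"]>0
U,V,Z=P@u,P@v,P[...,2]
m=ok&(abs(U)<45)&(abs(V)<85)&(Z>92)&(Z<101);q=np.stack([U[m],V[m]],1).astype(np.float32);print("rib",cv2.minAreaRect(q),np.median(Z[m]))
m=ok&(abs(U)<24)&(abs(V)<76)&(Z>40)&(Z<75);q=np.stack([U[m],V[m],Z[m]],1);print("slab",np.percentile(q,[1,50,99],0).round(1),np.linalg.lstsq(np.c_[q[:,:2],np.ones(len(q))],q[:,2],rcond=None)[0].round(4))
p=imaging.camera("top");P=cloud(p).reshape(-1,3)
q=P[(P[:,0]>.38)&(P[:,0]<.56)&(P[:,1]>.25)&(P[:,1]<.46)&(P[:,2]>.05)]
for lo,hi in((.25,.34),(.34,.46)): s=q[(q[:,1]>lo)&(q[:,1]<hi)];print(len(s),np.percentile(s,[2,50,98],0).round(3).tolist())
print({k:np.round(x,2) for k,x in status.get_obs().items() if k in("time_s","opening","wrist_force")})
cv2.imwrite("pics/t3.png",cv2.resize(p["image"][200:400,130:490],None,fx=2,fy=2))
E
```

```text
rib ((0.8520770072937012, 0.3114891052246094), (14.807584762573242, 59.33477020263672), 0.4914361834526062) 96.01501738116369
slab [[-23.6 -74.5  48.5]
 [ -1.2  14.5  50.1]
 [ 23.6  74.6  52. ]] [1.00000e-04 8.00000e-04 5.01912e+01]
170 [[0.483, 0.281, 0.05], [0.507, 0.294, 0.061], [0.527, 0.309, 0.073]]
141 [[0.439, 0.393, 0.051], [0.462, 0.4, 0.097], [0.475, 0.418, 0.104]]
{'time_s': np.float64(31.87), 'wrist_force': array([ 0.05, -0.27,  0.53]), 'opening': np.float64(1.0)}
```

View pics/w5.png

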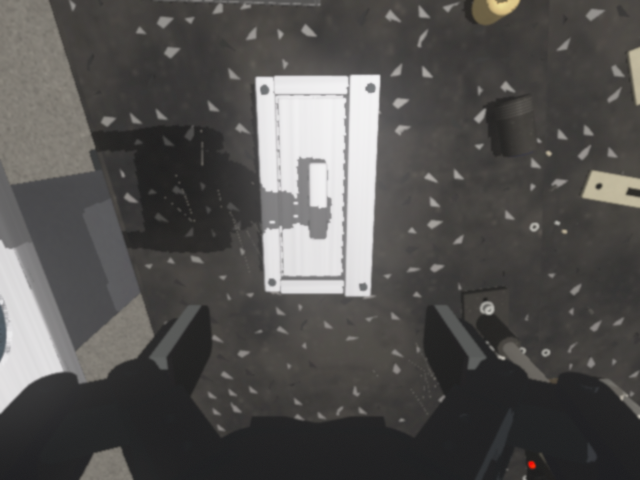

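View pics/t3.png

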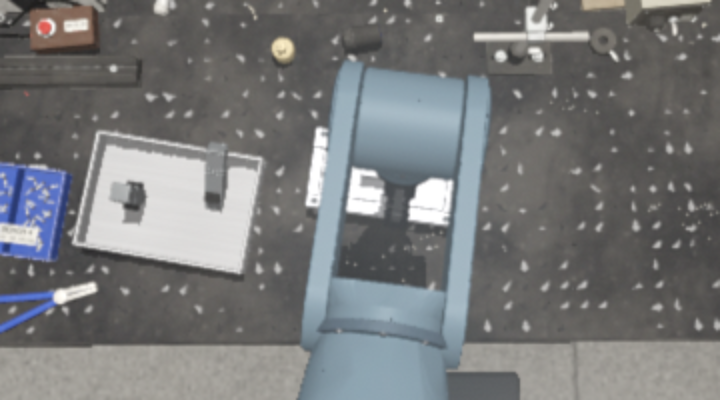

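The cover lies flat at (318,185), with x 0.9 mm and y 0.3 mm off centre and under the lip. Both bungs are in the bin, at (127,192) and (215,172), and the gripper is clear. Handing in.

```bash
python3 -c "
from h import *
print(ctrl.hand_in())"
```

```text
the job is handed in; nothing more can be done
None
```

I handed the job in: both bungs that were in the cell (ports at y=-50 and +50 mm; the middle port was empty) came out after rocking both ways and are in the bin, and the cover lies flat in the recess under the lip (about 0.9 mm off centre). The gripper is clear, the bystanders were not touched, and hand-in returned no verdict. The cheek joints could not be read, so their squeeze is inferred from the bungs pulling free.

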